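# Offer a hinge leaf up to the bridge bar of a measuring fixture

### The job

Lay the bridge bar, knuckles up, centrally across the fixture's two supports so that it lies flat in both channels, and let go of it. Then take the hinge leaf by its tab, bring its knuckle into the gap between the bar's two knuckles so that all three bores line up ready for a pin, and finish while holding it still there in the gripper: without you it would drop out of line. Leave everything else on the bench where it is.

Things in the scene. Friction and masses are not known exactly. Their poses are not given: they have to be found in the camera images.
- fixture: Fixture fixed to the bench, left or right: base 75 (x) x 235 (y) x 12 mm with two dark steel supports centred at y = +-75. Each is 60 (x) x 36 (y), flat top 60 above the bench, with a cheek 8 high on its front and back edge; the channel between the cheeks is 42 wide in x, runs along y, open-ended. A 34 high anvil stands on the base between them. Origin: centre of underside.
- bar: Loose steel bar, 0.4 kg, flat on the bench across from the fixture, knuckles up: 36 (x) x 200 (y) x 16 mm. On top at mid-length are two barrel knuckles (24 outside, bore 12, axis along y, 18 above the bar's top) at |y| 13 to 29, leaving a 26 gap. Grip it from above at mid-length across its 36 width; knuckles are inside that width. Symmetrical. Origin: centre of underside.
- bar_eye (a point): Point on the bar's knuckle axis, midway in the gap between its two knuckles: 34 mm above the bar's underside at its middle. Its axes are the bar's (y along the knuckle axis).
- leaf: Loose steel hinge leaf, 0.15 kg, flat in the tray, its knuckle pointing roughly away from the robot: plate x -36 to 24, 40 wide (y), 10 mm thick; 22 wide neck; one barrel knuckle (24 outside, 22 long, bore 12, axis along y) at x = 40, axis 12 above the underside. Solid upright tab 30 (x) x 12 (y), top 44 above the underside, to pinch across its 12. Origin: underside, below the tab's centre.
- leaf_hole (a point): Centre of the leaf's knuckle bore: 40 mm from the leaf's origin along its x, 12 mm above its underside. Its axes are the leaf's.
- tray: Shallow aluminium tray fixed to the bench between fixture and bar, 150 x 124 mm, floor 3 mm thick, rim 12 mm high. Origin: centre of the underside.
- micrometer: outside micrometer lying flat, grey C-frame and bright barrel, about 145 x 50 x 16 mm high; bystander. Origin: on its underside.
- screwdriver: screwdriver with a red handle, 150 mm long, lying flat; bystander. Origin: on its underside.
- dish: shallow glass dish, 90 across, 18 mm high; bystander. Origin: on its underside.
- pin_block: black block 30 x 55 with two headed steel pins standing in it, 46 mm high in all; bystander (the pins go in later, by hand). Origin: on its underside.
- gauge_blocks: two bright gauge blocks on a 50 x 50 plate, 30 mm high; bystander. Origin: on its underside.
- stand: small blue-grey micrometer stand with a black clamp head, foot 100 x 75, 103 mm high; bystander. Origin: on its underside.

How it is judged:
On the way:
1. the bridge bar lies flat across both supports, in their channels, and has been let go (x of bar in the frame of fixture between -0.006 and 0.006 m and y of bar in the frame of fixture between -0.02 and 0.02 m and z of bar in the frame of fixture between 0.057 and 0.063 m and angle between the y axis of bar and the y axis of fixture, either way round below 0.08 rad and angle between bar's own z axis and vertical below 0.06 rad and contact force between the fingers and bar below 0.5 N and linear speed of bar below 0.02 m/s), for 0.3 s.
At the end, for the whole second after the job is handed in: Bar flat in both channels (6 mm across, 20 mm along, 3 mm high, 0.08 rad), still, not touched by the fingers; leaf gripped and still, bore within 3 mm sideways and in height of the bar's knuckle axis, 5 mm of mid-gap, 0.10 rad parallel (resting on the bar it is 6 mm low) (all of step 1 and x of leaf_hole in the frame of bar_eye between -0.003 and 0.003 m and y of leaf_hole in the frame of bar_eye between -0.005 and 0.005 m and z of leaf_hole in the frame of bar_eye between -0.003 and 0.003 m and angle between the y axis of leaf and the y axis of bar, either way round below 0.1 rad and contact force between the fingers and leaf above 2 N and linear speed of leaf below 0.02 m/s); the arm keeps its last pose, push and grip.
It fails at once if another thing on the bench was pushed more than 20 mm (distance of any of micrometer, screwdriver, dish, pin_block, gauge_blocks, stand from where it was at the start of the episode above 0.02 m).
It also fails if it takes over 64 s, if anything falls off the work surface, if the arm or the gripper's body presses on something with over 40 N, if the wrist force passes 120 N, or if a joint passes its speed limit or range.

### The arm

A 6-joint arm with a two-finger parallel gripper is mounted at the origin on the work surface. World frame = base frame: x ahead of the robot, y to its left, z up, the work surface at z = 0. Lengths are in m, angles in rad, forces in N, time in s.
With the tool pointing down it reaches from about 0.275 to 1 m from the base axis. Payload 8.4 kg.
Tool frame: the origin (TCP) lies between the finger pads; the fingertips stand 22 mm ahead of it and the grasp point (between the pads) lies 3 mm ahead of it (arm.finger_overhang is the distance from the TCP to the fingertips, in m); z points along the fingers, y is the line along which they close (so a half turn about z gives the same grasp; the last joint's range is limited). The gripper opens to 85 mm and grips with 20 to 120 N. Pads are 22 mm wide; open, the fingers measure 114 mm over their backs; the gripper's body (76 mm by 85 mm) begins 54 mm behind the grasp point. The pads swing forward as they close: fully open they stand 13 mm farther back than shut.
Start: joints at [1.312, 0.353, 1.633, -0, 1.155, -0.002], TCP at [0.159, 0.605, 0.253] pointing down, gripper open.
Joint ranges: [-2.63, 2.63], [-0.92, 2.1], [0.06, 2.66], [-1.3, 4.44], [0, 2.69], [-3.02, 3.02]. Speed limits (rad/s): [2.22, 2.22, 2.79, 3.14, 3.14, 3.14].

### API

Orientations are given as a 3x3 rotation matrix whose columns are the frame's x, y, z axes.
In Python, from rig import arm gives the robot as it stands.
- The arm moves only by the tool send_rows, never from a script. Its argument "moves" is text: rows parted by semicolons, each of 7 numbers parted by spaces: the turn, a rotation vector about the tool's x, y, z in degrees, then the shift along the tool's x, y, z in cm, then the opening, from -1 (shut) to 1 (fully open). A call has 1 to 20 rows; each row shifts and turns the commanded pose from where the row before left it, along the tool's axes as they then stand; what a row does not reach is not made up. A row lasts 1/8 s, in which the tool goes at most 62.5 mm and 10.7 degrees, less where a joint would pass 70% of its speed; a pose out of reach is approached as far as the arm can. A call is refused whole if a number of a shift passes 6.25 or a number of a turn 10.7, either way. A call with a gripper value outside its range is refused whole. The fingers move at their own pace and stop on an object; "grip_force" is the grip in N (left out, the last holds). Time passes only in rows, so rows that do not move let the fingers close. It gives the time, the measured TCP pose, the force, the opening and the grip force at its end, in the units of the state.
- arm.state(): the state, without advancing time (a new reading comes with each control period).
- arm.capture(name): name is "scene" or "top" or "wrist"; returns the picture (384x512x3 uint8, red, green, blue); there is no depth.
- arm.camera_params(name): a dict with "mtx" (3x3 intrinsics, pixels), "position" and "rotation" of the camera in the world. Camera axes: x right, y down, z forward; pixel columns grow to the right and rows downward; lengths in m; the calibration is good to about 2 mm. A picture is of the moment at which its call begins: read the wrist's pose just before it. camera_params takes no time and is no camera call; for the wrist camera it gives the pose at the moment of the call.
- arm.finish_job(): hands the job in; it is judged then, once.
Trained networks look in the newest picture that a camera, given by its name, has taken for a name from the list of things; names that differ only in an ending like _2 or _b are one class to them, and where a whole thing is asked for, a point or a joint stands for the part that bears it (a point fixed in the world has none). Each returns a list of dicts, best first, with "score" (0 to 1); they miss things now and then, are a little off and sometimes report something else, mostly with a low value. They report only what shows in the picture. A call takes as long as a camera call.
- arm.search_frame(camera, name): "point" ([column, row] in pixels, amid what is visible of it).
- arm.landmark_of(camera, name): "point" ([column, row] in pixels: a listed point, or the origin of a listed thing).
The state is a dict: "time_s": time; "joints": joint angles; "dq": joint speeds; "joint_efforts": joint torques, N m; "eef_pos": TCP position; "tcp_rot": TCP orientation; "wrist_force": force on the tool from outside, world axes, zero at the start; "moment": the same for the moment, N m; "opening": finger opening in m; "finger_force": force on a finger pad.
Only numpy, scipy, OpenCV 4.12 (cv2) and the standard library are available. Lean on these libraries where they do the work, as an engineer would, in place of code of your own. Each camera call takes 0.05 s, during which the arm holds its last target. There are 200 camera calls.

## Working session

There is one attempt and no reset: what is moved stays moved. The work goes in short steps, Python scripts to look and compute and a tool call to move; the robot and the scene stay as the last step left them, time stands still between calls to the robot, and variables do not carry over. Pictures are saved under pics/ and viewed, at most 12 in all, crops included, and the job is handed in when it is done.

Besides the shell and the picture viewer there is one more tool, called after "Emit:" as name(argument=value, ...) on one line, values as JSON. send_rows: Moves the arm, as the interface text tells. Its arguments: {"type":"object","properties":{"moves":{"type":"string"},"grip_force":{"type":"number"}},"required":["moves"]}

```bash
mkdir -p pics
cat > h.py <<'E'
import numpy as np, cv2
from rig import arm
def save(cam,n):
    im=arm.capture(cam); cv2.imwrite(f'pics/{n}.png',im[:,:,::-1]); return im
def ray(cam,px,z,P=None):
    P=P or arm.camera_params(cam); K=np.array(P['mtx']);R=np.array(P['rotation']);p=np.array(P['position'])
    d=R@np.linalg.solve(K,[px[0],px[1],1]); return p+d*(z-p[2])/d[2]
def proj(cam,X,P=None):
    P=P or arm.camera_params(cam); q=np.array(P['mtx'])@(np.array(P['rotation']).T@(np.array(X)-np.array(P['position']))); return q[:2]/q[2]
E
python3 - <<'E'
from h import *
np.set_printoptions(precision=4,suppress=True)
for c in ('top','scene'):
    save(c,c+'0'); P=arm.camera_params(c); print(c,P['position'])
    for n,z in (('fixture',0),('bar',0),('bar_eye',.034),('leaf',.003),('leaf_hole',.015),('tray',0),('stand',0),('dish',0),('micrometer',0),('screwdriver',0),('pin_block',0),('gauge_blocks',0)):
        print(n,[(np.round(d['point'],1),round(d['score'],2),ray(c,d['point'],z)[:2]) for d in arm.landmark_of(c,n)[:2]])
print(arm.state()['tcp_rot'])
a=cv2.imread('pics/top0.png')
E
```

```text
top [0.5458 0.0064 0.7672]
fixture [(array([356.5, 198.3]), 0.92, array([ 0.5863, -0.2306]))]
bar [(array([132.9, 203.7]), 0.69, array([0.5787, 0.2416]))]
bar_eye [(array([130.5, 202.6]), 0.86, array([0.5795, 0.236 ]))]
leaf [(array([251.6, 207.7]), 0.76, array([ 0.5681, -0.0065]))]
leaf_hole [(array([255.9, 187.3]), 0.61, array([ 0.6101, -0.0156]))]
tray [(array([248.2, 204.7]), 0.89, array([0.5746, 0.0006]))]
stand [(array([336.7, 123. ]), 0.78, array([ 0.7495, -0.1918]))]
dish [(array([259.8, 115.3]), 0.69, array([ 0.7664, -0.0258])), (array([133.2, 204.5]), 0.6, array([0.577, 0.241]))]
micrometer [(array([142.2, 293.6]), 0.57, array([0.3931, 0.2205])), (array([362.2, 197.1]), 0.53, array([ 0.5888, -0.243 ]))]
screwdriver [(array([342.8, 284.4]), 0.98, array([ 0.4054, -0.1967]))]
pin_block [(array([223.7, 104.2]), 0.81, array([0.7906, 0.0514]))]
gauge_blocks [(array([182. , 115.6]), 0.81, array([0.7658, 0.1402]))]
scene [0.9654 0.4354 0.8459]
fixture [(array([186.5, 161. ]), 0.87, array([ 0.6005, -0.2307]))]
bar [(array([328.2, 287.7]), 0.63, array([0.583 , 0.2332]))]
bar_eye [(ar
[... 204 characters left out ...]
, 0.7, array([ 0.608 , -0.0156])), (array([176.6, 255.7]), 0.62, array([ 0.7762, -0.0193]))]
tray [(array([256.8, 212.3]), 0.64, array([ 0.5703, -0.0009]))]
stand [(array([143.6, 201.4]), 0.91, array([ 0.7482, -0.1943]))]
dish [(array([176.9, 255.7]), 0.66, array([ 0.7723, -0.0271]))]
micrometer [(array([231.4, 307.3]), 0.74, array([0.7578, 0.1375])), (array([238.4, 214.2]), 0.73, array([ 0.6053, -0.0242]))]
screwdriver [(array([258.1, 133.6]), 0.5, array([ 0.4033, -0.1867]))]
pin_block [(array([191.3, 285.6]), 0.67, array([0.7899, 0.0486]))]
gauge_blocks [(array([229.1, 310. ]), 0.95, array([0.7647, 0.1389]))]
[[-0.9672  0.254  -0.    ]
 [ 0.254   0.9672 -0.0001]
 [-0.     -0.0001 -1.    ]]
```

View pics/top0.png

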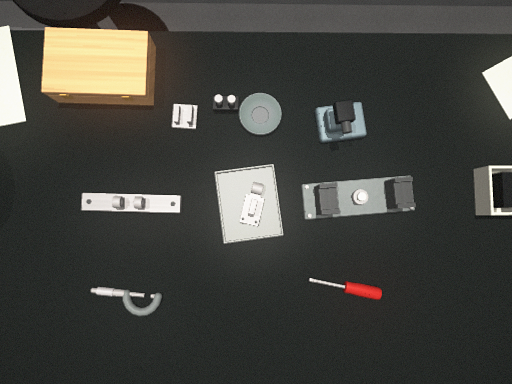

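View pics/scene0.png

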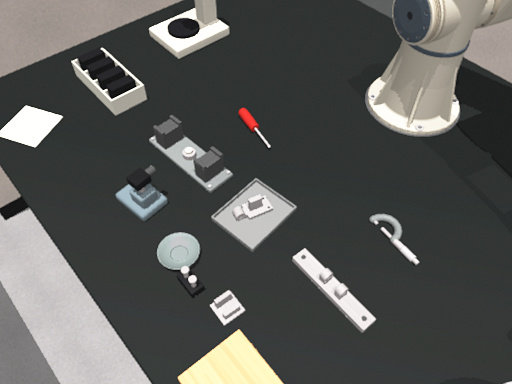

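The top view shows the bar at (131,203), tray and leaf at (252,208), fixture at (358,197), and stand at (341,122). The scene view agrees with that. I'll move over the bar and look with the wrist camera.

Emit:
send_rows(moves="0 0 0 -5 -2.5 0 1;0 0 0 -5 -2.5 0 1;0 0 0 -5 -2.5 0 1;0 0 0 -5 -2.5 0 1;0 0 0 -5 -2.5 0 1;0 0 0 -5 -2.5 0 1;0 0 0 -5 -2.5 0 1;0 0 0 -5 -2.5 0 1;0 0 0 -5 -2.5 0 1;0 0 0 -5 -2.5 0 1;0 0 10.5 0 0 0 1;0 0 10.5 0 0 0 1;0 0 10.5 0 0 0 1;0 0 10.5 0 0 0 1;0 0 10.5 0 0 0 1;0 0 10.5 0 0 0 1;0 0 10.5 0 0 0 1;0 0 1.8 0 0 0 1;0 0 0 0 0 0 1")

```text
time_s: 3.68
eef_pos: [0.5789, 0.2357, 0.2533]
tcp_rot: [[-0.003, 1.0, 0.0], [1.0, 0.003, -0.0], [-0.0, 0.0, -1.0]]
wrist_force: [0.5, 0.1, -0.4]
opening: 0.0852
finger_force: 0.0
```

Run:
```python
from h import *
np.set_printoptions(precision=4,suppress=True)
s=arm.state();print(s['time_s'],s['eef_pos'],s['tcp_rot'])
P=arm.camera_params('wrist');print(P['position'],P['rotation'])
im=save('wrist','w1')
for n,z in (('bar',0),('bar_eye',.034)):
    print(n,[(np.round(d['point'],1),round(d['score'],2),ray('wrist',d['point'],z,P)[:2]) for d in arm.landmark_of('wrist',n)[:2]])
```

```text
3.675 [0.5789 0.2357 0.2533] [[-0.0029  1.      0.    ]
 [ 1.      0.0029 -0.    ]
 [-0.      0.     -1.    ]]
[0.5778 0.3116 0.3753] [[ 1.      0.0026  0.0006]
 [ 0.0027 -0.9556 -0.2946]
 [-0.0002  0.2946 -0.9556]]
bar [(array([257.2, 164. ]), 0.8, array([0.5806, 0.2417]))]
bar_eye [(array([259.1, 170.9]), 0.55, array([0.5824, 0.2405]))]
```

View pics/w1.png

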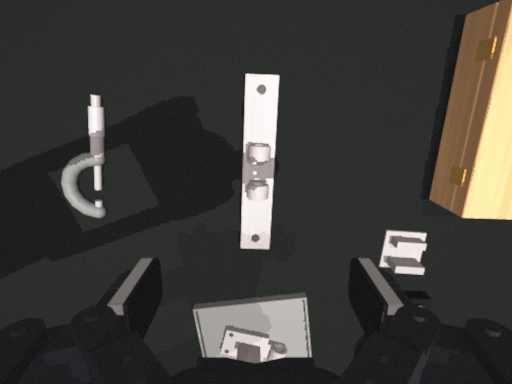

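The wrist view shows the bar spanning corners (246,75), (279,76), (270,248) and (240,247), nearly along y. Next I'll rectify the picture at z=16 mm and measure it.

```bash
cat >> h.py <<'E'
def rectify(im,P,z,c,half=.14,res=.0005):
    n=int(2*half/res); # pixel (i col)-> x = c0-half+col*res ; row -> y=c1+half-row*res
    q=[proj('',[c[0]+a*half,c[1]+b*half,z],P) for a,b in((-1,1),(1,1),(1,-1),(-1,-1))]
    H=cv2.getPerspectiveTransform(np.float32(q),np.float32([[0,0],[n,0],[n,n],[0,n]]))
    return cv2.warpPerspective(im,H,(n,n))
def unrect(p,c,half=.14,res=.0005): return np.array([c[0]-half+p[0]*res,c[1]+half-p[1]*res])
E
python3 - <<'E'
from h import *
np.set_printoptions(precision=4,suppress=True)
P=arm.camera_params('wrist'); im=cv2.imread('pics/w1.png'); c=(.58,.237)
r=rectify(im,P,.016,c); g=cv2.cvtColor(r,cv2.COLOR_BGR2GRAY)
_,lab,st,_=cv2.connectedComponentsWithStats((g>110).astype(np.uint8)); 
k=1+np.argmax([0 if not(abs(s[0]+s[2]/2-280)<60 and abs(s[1]+s[3]/2-280)<80) else s[4] for s in st[1:]])
m=(lab==k); rows=np.where(m.any(1))[0]; print('y ends',c[1]+.14-rows[[0,-1]]*.0005,st[k])
E=[]
for y in rows:
    Y=c[1]+.14-y*.0005
    xs=np.where(m[y])[0]
    if abs(Y-.238)>.04 and abs(Y-.238)<.095: E.append((Y,c[0]-.14+xs[0]*.0005,c[0]-.14+(xs[-1]+1)*.0005))
E=np.array(E); 
for i in (1,2):
    f=np.polyfit(E[:,0]-.2385,E[:,i],1); print(f)
print('width',np.median(E[:,2]-E[:,1]))
E
```

```text
y ends [0.3405 0.1395] [  239    73    88   403 28983]
[0.0377 0.5633]
[0.0373 0.5999]
width 0.03649999999999998
```

Emit:
send_rows(moves="0 0 2.3 0.43 0.27 0 1;0 0 0 0 0 5.5 1;0 0 0 0 0 5.5 1;0 0 0 0 0 5.5 0.6;0 0 0 0 0 4.2 0.3;0 0 0 0 0 2 0.2;0 0 0 0 0 0 0;0 0 0 0 0 0 -0.5;0 0 0 0 0 0 -1;0 0 0 0 0 0 -1;0 0 0 0 0 0 -1", grip_force=70)

```text
time_s: 5.2
eef_pos: [0.5822, 0.2403, 0.0274]
tcp_rot: [[0.04, 0.999, 0.001], [0.999, -0.04, 0.001], [0.001, 0.001, -1.0]]
wrist_force: [-0.9, 0.3, 6.6]
opening: 0.0341
finger_force: 71.8
```

Run:
```python
from h import *
s=arm.state();print(s['eef_pos'],s['opening'],s['finger_force'],s['wrist_force'])
print(arm.finger_overhang)
```

```text
[0.58215245 0.24026596 0.02742043] 0.0340607636694705 71.76537036895752 [-0.92330706  0.26490845  6.60779143]
0.022
```

Emit:
send_rows(moves="0 0 0 0 0 -3 -1;0 0 0 0 0 -5.5 -1;0 0 0 0 0 -5.5 -1;0 0 0 0 0 -5.5 -1;0 0 0 0 0 -3 -1;0 0 0 0 0 0 -1")

```text
time_s: 5.95
eef_pos: [0.5826, 0.2405, 0.2536]
tcp_rot: [[0.04, 0.999, 0.004], [0.999, -0.04, 0.002], [0.002, 0.004, -1.0]]
wrist_force: [0.8, -0.7, -4.0]
opening: 0.0338
finger_force: 71.5
```

Run:
```python
from h import *
s=arm.state();print(s['eef_pos'],s['opening'],s['wrist_force'])
P=arm.camera_params('top'); im=cv2.imread('pics/top0.png')
c=(.586,-.233)
a=rectify(im,P,.012,c); b=rectify(im,P,.06,c)
cv2.imwrite('pics/fx.png',np.hstack([cv2.resize(x,(400,400)) for x in (a,b)])*1)
```

```text
[0.58262976 0.24045475 0.25363347] 0.033791663531350456 [ 0.76681021 -0.72043267 -4.04155191]
```

View pics/fx.png

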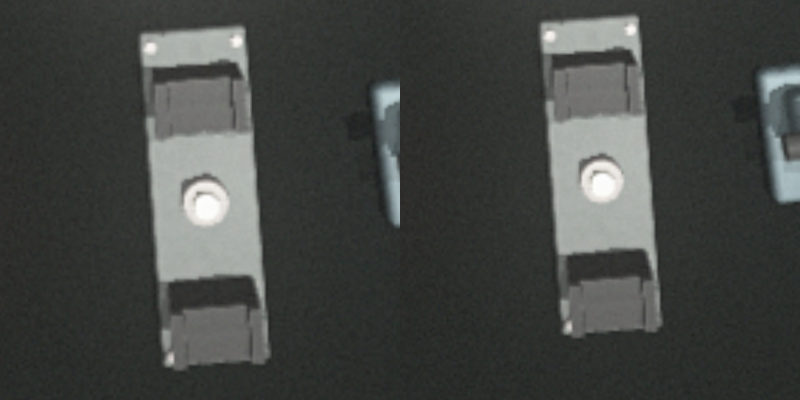

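At z=12 mm the base corners are (140,34), (244,27), (268,360) and (163,367). That puts the fixture at about (0.5886,-0.231) with yaw +4°. Now I'll carry the bar above it and look again.

Emit:
send_rows(moves="0 0 0 -3 0.16 0 -1;0 0 0 -4.5 0.24 0 -1;0 0 0 -5 0.26 0 -1;0 0 0 -5 0.26 0 -1;0 0 0 -5 0.26 0 -1;0 0 0 -5 0.26 0 -1;0 0 0 -5 0.26 0 -1;0 0 0 -5 0.26 0 -1;0 0 0 -5 0.26 0 -1;0 0 -3.1 -3 0.16 0 -1;0 0 -3.1 -1.5 0.1 0 -1;0 0 0 0 0 4 -1;0 0 0 0 0 3 -1;0 0 0 0 0 0 -1;0 0 0 0 0 0 -1")

```text
time_s: 7.82
eef_pos: [0.5882, -0.2305, 0.1811]
tcp_rot: [[-0.068, 0.998, -0.0], [0.998, 0.068, 0.0], [0.0, -0.0, -1.0]]
wrist_force: [0.9, 0.0, -3.8]
opening: 0.0337
finger_force: 71.4
```

Run:
```python
from h import *
s=arm.state();print(s['eef_pos'],s['opening'],s['wrist_force'])
im=save('wrist','w2')
cv2.imwrite('pics/w2b.png',cv2.convertScaleAbs(cv2.resize(im[:,100:420,::-1],(800,960),interpolation=cv2.INTER_CUBIC)[:600],alpha=1.6))
```

```text
[ 0.58821696 -0.23052452  0.18111543] 0.033743595296247514 [ 0.91211799  0.02017818 -3.81211141]
```

View pics/w2b.png

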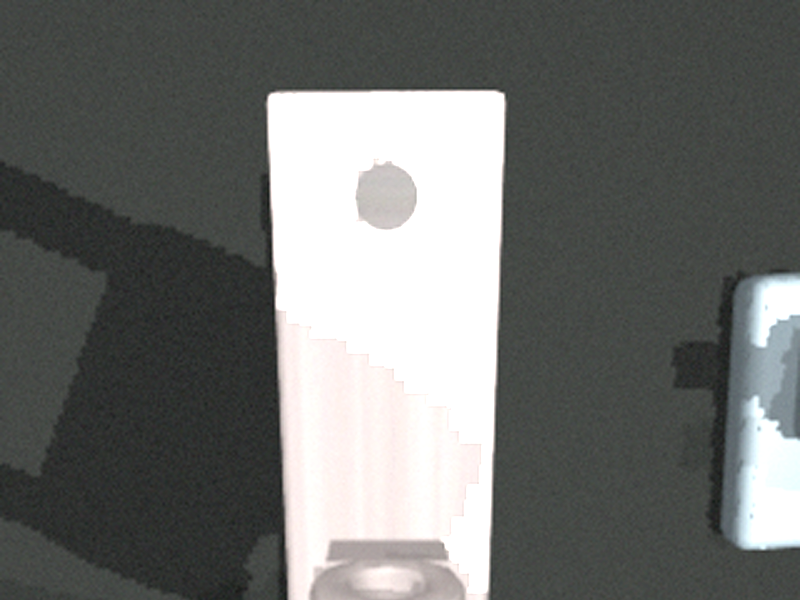

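The bar hides the fixture from this camera. It does show the bar is centred and square in the grip, with its edges near columns 268 and 504. I'll check the fixture pose by drawing the model outline on the first two pictures.

```bash
cat > ov.py <<'E'
from h import *
def overlay(cam,f,cx,cy,yaw,box,S=5):
    P=arm.camera_params(cam); im=cv2.imread(f); x0,y0,x1,y1=box
    o=cv2.resize(im[y0:y1,x0:x1],None,fx=S,fy=S,interpolation=cv2.INTER_CUBIC); o=cv2.convertScaleAbs(o,alpha=1.5)
    R=np.array([[np.cos(yaw),-np.sin(yaw)],[np.sin(yaw),np.cos(yaw)]])
    def rect(hx,hy,ox,oy,z,col):
        pts=[]
        for a,b in((-1,-1),(1,-1),(1,1),(-1,1)):
            w=R@[ox+a*hx,oy+b*hy]; p=(proj(cam,[cx+w[0],cy+w[1],z],P)-[x0-.5,y0-.5])*S-.5; pts.append(p)
        cv2.polylines(o,[np.int32(np.round(pts))],True,col,1)
    rect(.0375,.1175,0,0,.012,(0,255,0))
    for s in(-1,1):
        rect(.03,.018,0,s*.075,.068,(0,0,255)); rect(.021,.018,0,s*.075,.06,(0,255,255))
    return o
E
python3 - <<'E'
from ov import *
a=overlay('top','pics/top0.png',.5886,-.2309,.069,(295,165,425,225),S=6)
b=overlay('scene','pics/scene0.png',.5886,-.2309,.069,(140,110,240,195),S=4)
h=np.zeros((360+340,800,3),np.uint8); h[:360,:780]=a; h[360:,:400]=b
h=h[:700]; cv2.imwrite('pics/ov.png',cv2.resize(h,(686,600)))
E
```

```text
(no output)
```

View pics/ov.png

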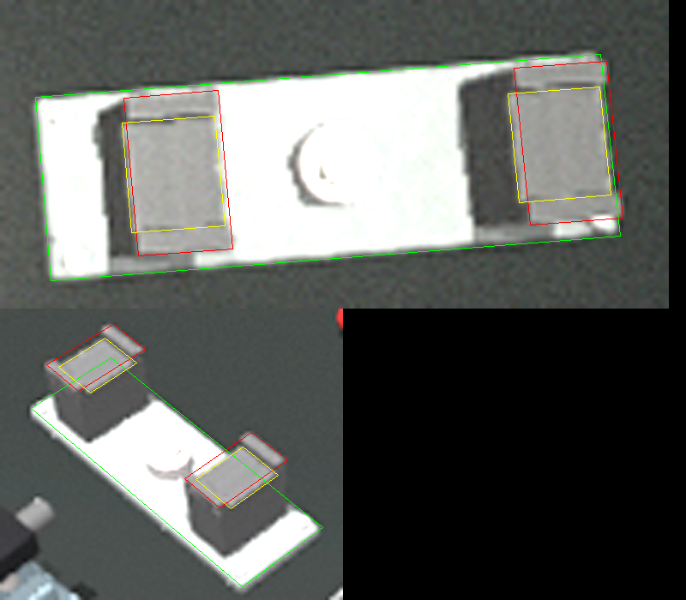

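The outlines fit both views: base, cheeks and channels. Lowering now.

Emit:
send_rows(moves="0 0 0 -0.04 0.04 4 -1;0 0 0 0 0 3 -1;0 0 0 0 0 1.2 -1;0 0 0 0 0 0.5 -1;0 0 0 0 0 0.3 -1;0 0 0 0 0 0.2 -1;0 0 0 0 0 0.1 -1;0 0 0 0 0 0 -1")

```text
time_s: 8.88
eef_pos: [0.5887, -0.231, 0.0886]
tcp_rot: [[-0.068, 0.998, 0.0], [0.998, 0.068, -0.0], [-0.0, 0.0, -1.0]]
wrist_force: [0.1, -0.3, -4.2]
opening: 0.0338
finger_force: 71.4
```

Emit:
send_rows(moves="0 0 0 0 0 0.1 -1;0 0 0 0 0 0.05 -1;0 0 0 0 0 0 -1")

```text
time_s: 9.25
eef_pos: [0.5887, -0.231, 0.0874]
tcp_rot: [[-0.068, 0.998, 0.0], [0.998, 0.068, -0.0], [-0.0, 0.0, -1.0]]
wrist_force: [-2.6, 1.1, 5.3]
opening: 0.0338
finger_force: 72.5
```

Emit:
send_rows(moves="0 0 0 0 0 0 -0.6;0 0 0 0 0 0 -0.2;0 0 0 0 0 0 0.2;0 0 0 0 0 0 0.6;0 0 0 0 0 0 0.6;0 0 0 0 0 -3 0.6;0 0 0 0 0 -5 0.6;0 0 0 0 0 -5 0.6;0 0 0 5 0 -5 0.6;0 0 0 6 0 0 0.6;0 0 0 6 0 0 0.6;0 0 0 5 0 0 0.6;0 0 0 0 0 0 0.6")

```text
time_s: 10.88
eef_pos: [0.5738, -0.0142, 0.2611]
tcp_rot: [[-0.072, 0.997, 0.0], [0.997, 0.072, 0.001], [0.001, 0.0, -1.0]]
wrist_force: [-0.5, -0.3, 0.3]
opening: 0.0682
finger_force: 0.0
```

Run:
```python
from ov import *
np.set_printoptions(precision=4,suppress=True)
s=arm.state();print(s['eef_pos'],s['tcp_rot'])
P=arm.camera_params('wrist');np.save('Pw3.npy',P,allow_pickle=True);im=save('wrist','w3')
for n,z in (('bar',.06),('bar_eye',.094),('leaf',.003),('leaf_hole',.015)):
    print(n,[(np.round(d['point'],1),round(d['score'],2),ray('wrist',d['point'],z,P)[:2]) for d in arm.landmark_of('wrist',n)[:2]])
save('top','top3')
a=overlay('top','pics/top3.png',.5886,-.2309,.069,(295,165,425,225),S=6)
p=cv2.imread('pics/w3.png')
h=np.zeros((744,780,3),np.uint8);h[:360]=a;h[360:,:512]=p;cv2.imwrite('pics/ov3.png',cv2.resize(h,(629,600)))
```

```text
[ 0.5738 -0.0142  0.2611] [[-0.0715  0.9974  0.0002]
 [ 0.9974  0.0715  0.0006]
 [ 0.0006  0.0002 -1.    ]]
bar [(array([254. , 350.5]), 0.78, array([ 0.5872, -0.2295]))]
bar_eye [(array([255. , 373.2]), 0.58, array([ 0.5885, -0.23  ])), (array([253. , 350.3]), 0.37, array([ 0.584 , -0.1987]))]
leaf [(array([251.4, 162.8]), 0.81, array([ 0.5683, -0.0078]))]
leaf_hole [(array([282.9, 177.9]), 0.97, array([ 0.6063, -0.0208])), (array([442.5, 127.3]), 0.32, array([0.7791, 0.0497]))]
```

View pics/ov3.png

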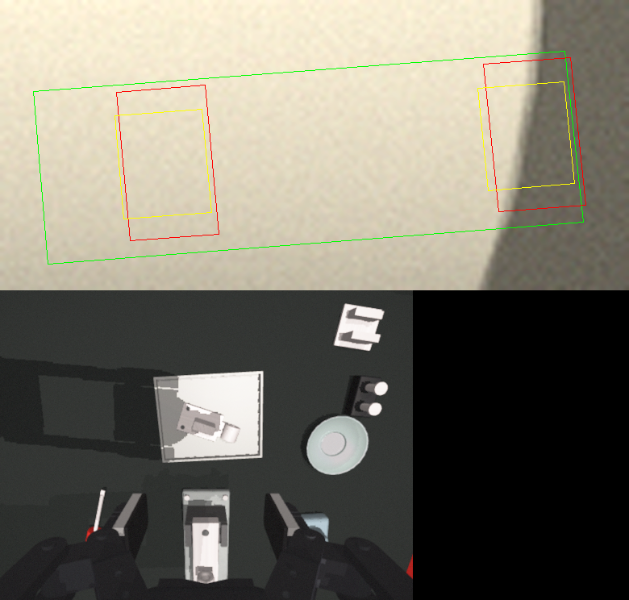

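The wrist view shows the bar seated along the fixture, with the eye at (0.5885,-0.230). The leaf lies in the tray, knuckle toward +x and about -15° to -19° in yaw. I'll turn the gripper to match and look closer.

Emit:
send_rows(moves="0 0 -9.9 0.6 -0.6 0 0.6;0 0 -9.9 0 0 1 0.6;0 0 -9.9 0 0 1 0.6;0 0 -9.9 0 0 1 0.6;0 0 -9.9 0 0 1 0.6;0 0 -9.9 0 0 1 0.6;0 0 -9.9 0 0 1 0.6;0 0 0 0 0 0 0.6;0 0 0 0 0 0 0.6")

```text
time_s: 12.3
eef_pos: [0.5679, -0.0122, 0.2013]
tcp_rot: [[-0.956, 0.294, 0.0], [0.294, 0.956, -0.0], [-0.0, 0.0, -1.0]]
wrist_force: [0.5, 0.0, -0.6]
opening: 0.0684
finger_force: 0.0
```

Run:
```python
from ov import *
np.set_printoptions(precision=4,suppress=True)
s=arm.state();print(s['time_s'],s['eef_pos'],s['tcp_rot'],s['joints'])
P=arm.camera_params('wrist');im=save('wrist','w4');np.save('Pw4.npy',P,allow_pickle=True)
for n,z in (('leaf',.003),('leaf_hole',.015)):
    print(n,[(np.round(d['point'],1),round(d['score'],2),ray('wrist',d['point'],z,P)[:2]) for d in arm.landmark_of('wrist',n)[:2]])
im=cv2.imread('pics/w4.png')
r=rectify(im,P,.013,(.575,-.012),half=.06,res=.00025)
r2=rectify(im,P,.047,(.575,-.012),half=.06,res=.00025)
h=np.hstack([cv2.resize(x,(400,400)) for x in(r,r2)]);cv2.imwrite('pics/l4.png',h)
```

```text
12.3 [ 0.5679 -0.0122  0.2013] [[-0.9559  0.2936  0.0003]
 [ 0.2936  0.9559 -0.    ]
 [-0.0003  0.0001 -1.    ]] [-0.0241  0.3213  1.8068 -0.      1.0133 -1.2968]
leaf [(array([259.4, 180.1]), 0.95, array([ 0.5695, -0.0074]))]
leaf_hole [(array([260.3, 223.4]), 0.85, array([ 0.6107, -0.0191]))]
```

View pics/l4.png

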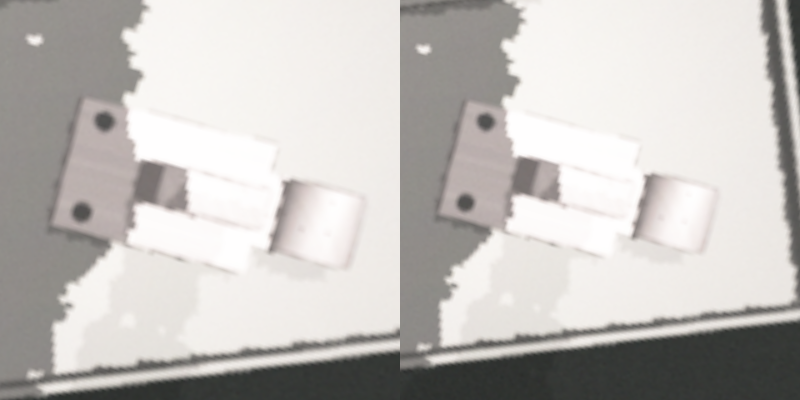

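The leaf plate corners in the rectified view are (83,98), (277,142), (246,272) and (50,228), 60 x 40 mm as it should be. That gives the origin near (0.570,-0.0085) and yaw about -13.7°. Grasping.

Emit:
send_rows(moves="0 0 -3.4 -0.07 0.41 0 0.6;0 0 0 0 0 5.5 0.6;0 0 0 0 0 5.5 0.4;0 0 0 0 0 3 0.2;0 0 0 0 0 1.4 0;0 0 0 0 0 0.5 -0.2;0 0 0 0 0 0 -0.5;0 0 0 0 0 0 -0.8;0 0 0 0 0 0 -1;0 0 0 0 0 0 -1;0 0 0 0 0 0 -1;0 0 0 0 0 0 -1", grip_force=80)

```text
time_s: 13.95
eef_pos: [0.5705, -0.008, 0.0434]
tcp_rot: [[-0.973, 0.232, 0.002], [0.232, 0.973, -0.0], [-0.002, 0.0, -1.0]]
wrist_force: [-0.3, -1.1, 7.5]
opening: 0.0105
finger_force: 79.0
```

Emit:
send_rows(moves="0 0 0 0 0 -2 -1;0 0 0 0 0 -4 -1;0 0 0 0 0 -5 -1;0 0 0 0 0 -5 -1;0 0 0 0 0 0 -1;0 0 0 0 0 0 -1")

```text
time_s: 14.7
eef_pos: [0.569, -0.0079, 0.2018]
tcp_rot: [[-0.973, 0.232, -0.0], [0.232, 0.973, 0.0], [0.0, -0.0, -1.0]]
wrist_force: [-0.6, -0.2, -2.6]
opening: 0.0102
finger_force: 78.1
```

Run:
```python
from ov import *
np.set_printoptions(precision=4,suppress=True)
s=arm.state();print(s['time_s'],s['eef_pos'],s['tcp_rot'],s['opening'],s['finger_force'],s['wrist_force'])
p0=np.array(s['eef_pos']);R=np.array(s['tcp_rot'])
P=arm.camera_params('wrist');im=save('wrist','w5')
for n in ('leaf','leaf_hole'):
    print(n,[(np.round(d['point'],1),round(d['score'],2)) for d in arm.landmark_of('wrist',n)[:2]])
# expected if gripped as planned: leaf underside .039 below TCP; leaf x = -tool x
for zz in(.036,.039,.042): print(zz,proj('',p0+R@[-.04,0,zz-.012],P))
cv2.imwrite('pics/w5b.png',cv2.resize(cv2.imread('pics/w5.png')[150:384,156:356],(512,600),interpolation=cv2.INTER_CUBIC))
```

```text
14.7 [ 0.569  -0.0079  0.2018] [[-0.9727  0.232  -0.0002]
 [ 0.232   0.9727  0.    ]
 [ 0.0002 -0.     -1.    ]] 0.010162660995261757 78.13962578773499 [-0.6454 -0.2191 -2.636 ]
leaf [(array([254.5, 249.7]), 0.68)]
leaf_hole [(array([258.8, 322.9]), 0.79)]
0.036 [254.2667 326.8225]
0.039 [254.2724 323.1734]
0.042 [254.278  319.6408]
```

View pics/w5b.png

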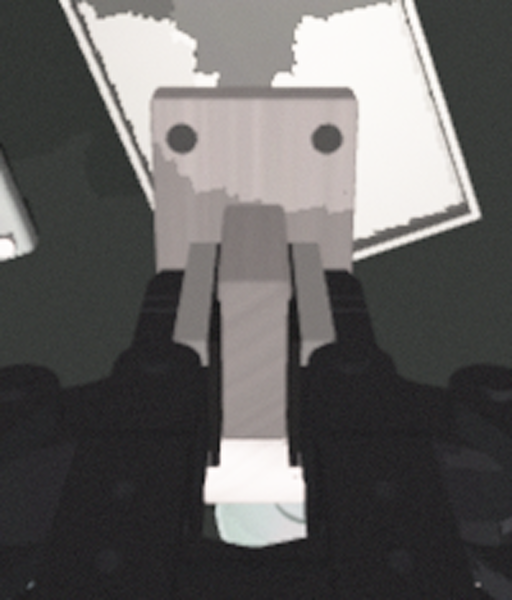

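The leaf hangs square and centred in the grip. The plate's back edge is at crop row 97, the tab's back face runs from (226,205) to (220,281), and the knuckle shows at row 440-500. I'll fit the in-hand pose from these points.

Run:
```python
from ov import *
from scipy.optimize import least_squares
from scipy.spatial.transform import Rotation as Ro
np.set_printoptions(precision=4,suppress=True)
s=arm.state();p0=np.array(s['eef_pos']);R=np.array(s['tcp_rot']);P=arm.camera_params('wrist')
L=np.array([[-36,20,10],[-36,-20,10],[-15,6,10],[-15,-6,10],[-15,6,44],[-15,-6,44]])/1e3
c=np.array([[153,97],[356,97],[226,205],[284,205],[220,281],[289,281]])
px=np.c_[156+c[:,0]*200/512,150+c[:,1]*234/600]-.3
flip=np.diag([-1,1,-1.])  # leaf x=-tool x, y=tool y, z=-tool z
def f(q,full=False):
    X=(Ro.from_rotvec([0,q[4],q[3]]).apply(L@flip.T)+q[:3])@R.T+p0
    return (np.array([proj('',x,P) for x in X])-px).ravel()
for pxx in (px,px[[1,0,3,2,5,4]]):
    px=pxx; r=least_squares(f,[0,0,.04,0,0]); print(r.x,r.cost,np.degrees(r.x[3:]));print(r.fun.reshape(-1,2))
```

```text
[-0.0204  0.0008  0.197   3.1399  0.005 ] 3880.4900077721722 [179.9008   0.2882]
[[ 20.5536  47.846 ]
 [-20.3344  47.8137]
 [  5.3357 -13.2674]
 [ -5.5804 -13.2793]
 [  6.9786 -30.3319]
 [ -6.9446 -30.3436]]
[-0.0007  0.0005  0.0408  0.0001 -0.0095] 5.1888288823222455 [ 0.0082 -0.5426]
[[ 0.9019  1.2958]
 [-0.8747  1.3183]
 [ 0.205  -1.0747]
 [-0.5725 -1.066 ]
 [ 1.2716 -0.236 ]
 [-0.9993 -0.2231]]
```

In-hand pose: origin 0.7 mm forward of the TCP, underside about 40.5 mm below it, no yaw error. The gap leaves only 2 mm each side, so I'll fly to where the wrist camera sees the bar's knuckles and measure them.

Emit:
send_rows(moves="0 0 -8.7 0 0 -1 -1;0 0 -8.7 0 0 -1 -1;0 0 0 -1.6 -3.7 -0.5 -1;0 0 0 -1.6 -3.7 -0.5 -1;0 0 0 -1.6 -3.7 -0.5 -1;0 0 0 -1.6 -3.7 -0.5 -1;0 0 0 -1.6 -3.7 -0.4 -1;0 0 0 -1.6 -3.8 -0.4 -1;0 0 0 0 0 0 -1;0 0 0 0 0 0 -1")

```text
time_s: 16.1
eef_pos: [0.68, -0.2233, 0.2483]
tcp_rot: [[-0.998, -0.069, -0.003], [-0.069, 0.998, 0.001], [0.003, 0.001, -1.0]]
wrist_force: [-0.2, 1.3, -2.1]
opening: 0.0102
finger_force: 78.4
```

Run:
```python
from ov import *
np.set_printoptions(precision=4,suppress=True)
s=arm.state();print(s['time_s'],s['eef_pos'],s['tcp_rot'])
P=arm.camera_params('wrist');im=save('wrist','w6')
for n,z in (('bar',.06),('bar_eye',.094),('fixture',0)):
    print(n,[(np.round(d['point'],1),round(d['score'],2),ray('wrist',d['point'],z,P)[:2]) for d in arm.landmark_of('wrist',n)[:2]])
im=cv2.imread('pics/w6.png')
u=np.array([.069,-.9976,0])*-1; v=np.array([.9976,.069,0])
# expected bar points: ends (top z .076), knuckle tops (z .106) edges y=+-13,+-29
E=np.array([.5887,-.231,0]); uy=np.array([-.069,.9976,0])
for y,z in((-.1,.076),(.1,.076),(-.029,.106),(-.013,.106),(.013,.106),(.029,.106)):
    q=proj('',E+uy*y+[0,0,z],P); print(y,q); cv2.circle(im,tuple(np.int32(np.round(q))),1,(0,0,255),-1)
cv2.imwrite('pics/w6b.png',cv2.resize(im[0:200,90:422],(797,480),interpolation=cv2.INTER_CUBIC))
```

```text
16.1 [ 0.68   -0.2233  0.2483] [[-0.9976 -0.0691 -0.0026]
 [-0.0691  0.9976  0.0012]
 [ 0.0025  0.0014 -1.    ]]
bar [(array([253.6,  84.3]), 0.59, array([ 0.5883, -0.2297])), (array([255.4, 245.1]), 0.46, array([ 0.7475, -0.217 ]))]
bar_eye [(array([253.5,  80.4]), 0.62, array([ 0.5871, -0.2299]))]
fixture []
-0.1 [136.0321  83.6815]
0.1 [367.9558  83.682 ]
-0.029 [214.3262  81.4818]
-0.013 [235.0318  81.4822]
0.013 [268.6661  81.4827]
0.029 [289.3565  81.4831]
```

View pics/w6b.png

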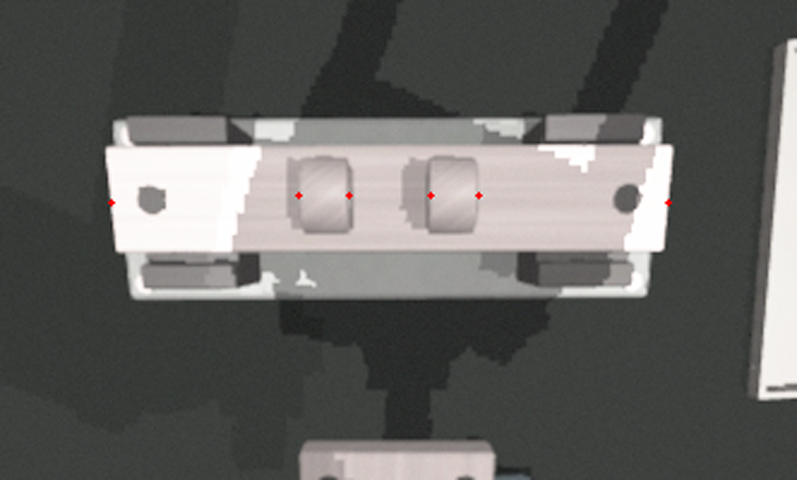

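The predicted knuckle edges (red dots) sit on the knuckles within 1 mm along y, and the bar lies in both channels. A quick check of the bar's x from its long edges:

Run:
```python
from ov import *
np.set_printoptions(precision=2,suppress=True)
P=arm.camera_params('wrist'); im=cv2.imread('pics/w6.png').astype(float).sum(2)
E=np.array([.5887,-.231,0]); uy=np.array([-.069,.9976,0]);ux=np.array([.9976,.069,0])
g=np.array([proj('',E+uy*y+ux*x+[0,0,.076],P) for y in(-.05,0,.05) for x in(-.018,.018)]);print('pred',g[:,1])
z=np.array([proj('',E+uy*y+ux*x+[0,0,.012],P) for y in(0,) for x in(-.0375,.0375)]);print('pred base',z[:,1])
for y in(-.045,-.04,0,.04,.045):
    c=int(round(proj('',E+uy*y+[0,0,.076],P)[0])); col=im[40:130,c-1:c+2].mean(1); d=np.diff(col)
    print(y,[(40.5+i,int(d[i])) for i in np.where(abs(d)>60)[0]])
```

```text
pred [ 60.08 104.38  60.17 104.45  60.26 104.52]
pred base [ 47.26 122.7 ]
-0.045 [(np.float64(48.5), 190), (np.float64(49.5), 190), (np.float64(50.5), 93), (np.float64(56.5), -77), (np.float64(57.5), -163), (np.float64(60.5), 70), (np.float64(103.5), -87), (np.float64(104.5), -77), (np.float64(112.5), 132), (np.float64(113.5), 99), (np.float64(122.5), -67), (np.float64(123.5), -146), (np.float64(124.5), -230)]
-0.04 [(np.float64(48.5), 206), (np.float64(49.5), 184), (np.float64(50.5), 80), (np.float64(57.5), -78), (np.float64(58.5), -165), (np.float64(60.5), 72), (np.float64(103.5), -93), (np.float64(104.5), -70), (np.float64(115.5), 72), (np.float64(117.5), -89), (np.float64(123.5), -73), (np.float64(124.5), -102)]
0 [(np.float64(48.5), 168), (np.float64(49.5), 113), (np.float64(60.5), 72), (np.float64(103.5), -101), (np.float64(104.5), -68), (np.float64(123.5), -102), (np.float64(124.5), -154)]
0.04 [(np.float64(48.5), 233), (np.float64(49.5), 156), (np.float64(54.5), -73), (np.float64(56.5), -87), (np.float64(59.5), 108), (np.float64(60.5), 110), (np.float64(103.5), -122), (np.float64(104.5), -113), (np.float64(122.5), -67), (np.float64(123.5), -135), (np.float64(124.5), -90)]
0.045 [(np.float64(48.5), 241), (np.float64(49.5), 167), (np.float64(55.5), -71), (np.float64(56.5), -144), (np.float64(59.5), 114), (np.float64(60.5), 114), (np.float64(103.5), -136), (np.float64(104.5), -125), (np.float64(122.5), -76), (np.float64(123.5), -125), (np.float64(124.5), -88)]
```

Emit:
send_rows(moves="0 0 0 4.4 -0.05 0 -1;0 0 0 4.4 -0.05 0 -1;0 0 0 4.4 -0.05 0 -1;0 0 0 0 0 4 -1;0 0 0 0 0 4 -1;0 0 0 0 0 0 -1;0 0 0 0 0 0 -1;0 0 0 0 0 0 -1")

```text
time_s: 17.3
eef_pos: [0.5504, -0.2347, 0.1719]
tcp_rot: [[-0.998, -0.07, 0.003], [-0.07, 0.998, -0.001], [-0.003, -0.001, -1.0]]
wrist_force: [0.2, 0.3, -1.7]
opening: 0.0104
finger_force: 78.3
```

Run:
```python
from h import *
np.set_printoptions(precision=5,suppress=True)
s=arm.state();p=np.array(s['eef_pos']);R=np.array(s['tcp_rot']);print(p,R,np.round(s['dq'],4))
h=p+R@[-.0407,.0003,.0284]; print('hole',h,'err tool cm',R.T@(np.array([.5887,-.231,.094])-h)*100)
```

```text
[ 0.55042 -0.23469  0.17189] [[-0.99756 -0.06982  0.00274]
 [-0.06982  0.99756 -0.00118]
 [-0.00265 -0.00137 -1.     ]] [-0.0021  0.003   0.0046  0.0002 -0.0029  0.0008]
hole [ 0.59108 -0.23158  0.1436 ] err tool cm [0.24603 0.0816  4.95913]
```

Emit:
send_rows(moves="0 0 0 0.23 0.07 1 -1;0 0 0 0 0 1 -1;0 0 0 0 0 0 -1;0 0 0 0 0 0 -1")

```text
time_s: 17.8
eef_pos: [0.5469, -0.2339, 0.1498]
tcp_rot: [[-0.998, -0.069, -0.0], [-0.069, 0.998, 0.0], [0.0, 0.0, -1.0]]
wrist_force: [0.2, -0.9, -1.9]
opening: 0.0106
finger_force: 78.3
```

```bash
cat > e.py <<'E'
from h import *
np.set_printoptions(precision=4,suppress=True)
s=arm.state();p=np.array(s['eef_pos']);R=np.array(s['tcp_rot']);print(p,R[:,2],s['wrist_force'],s['finger_force'])
h=p+R@[-.0407,.0003,.0284]; print('err tool cm',R.T@(np.array([.5887,-.231,.094])-h)*100)
E
python3 e.py
```

```text
[ 0.5469 -0.2339  0.1498] [-0.0003  0.0001 -1.    ] [ 0.1588 -0.9467 -1.9068] 78.33590984344482
err tool cm [-0.1211 -0.0335  2.7432]
```

Emit:
send_rows(moves="0 0 0 -0.11 -0.03 0.5 -1;0 0 0 0 0 0.5 -1;0 0 0 0 0 0.5 -1;0 0 0 0 0 0.5 -1;0 0 0 0 0 0.4 -1;0 0 0 0 0 0.2 -1;0 0 0 0 0 0 -1;0 0 0 0 0 0 -1;0 0 0 0 0 0 -1")

```text
time_s: 18.92
eef_pos: [0.5481, -0.2341, 0.1242]
tcp_rot: [[-0.998, -0.07, 0.0], [-0.07, 0.998, -0.0], [-0.0, -0.0, -1.0]]
wrist_force: [0.0, 0.9, -2.1]
opening: 0.0105
finger_force: 78.3
```

```bash
python3 e.py
python3 - <<'E'
from ov import *
im=save('scene','s7')
for n in('bar_eye','leaf_hole'): print(n,[(np.round(d['point'],1),round(d['score'],2)) for d in arm.landmark_of('scene',n)[:2]])
print(proj('scene',[.5887,-.231,.094]))
cv2.imwrite('pics/s7b.png',cv2.resize(im[100:200,130:250,::-1],(720,600),interpolation=cv2.INTER_CUBIC))
E
```

```text
[ 0.5481 -0.2341  0.1242] [ 0.0003 -0.0002 -1.    ] [ 0.0093  0.9004 -2.0526] 78.33592057228088
err tool cm [0.0018 0.0022 0.1792]
bar_eye [(array([185.9, 134.1]), 0.83)]
leaf_hole [(array([185.2, 129.9]), 0.82)]
[186.08562781 131.65736181]
```

View pics/s7b.png

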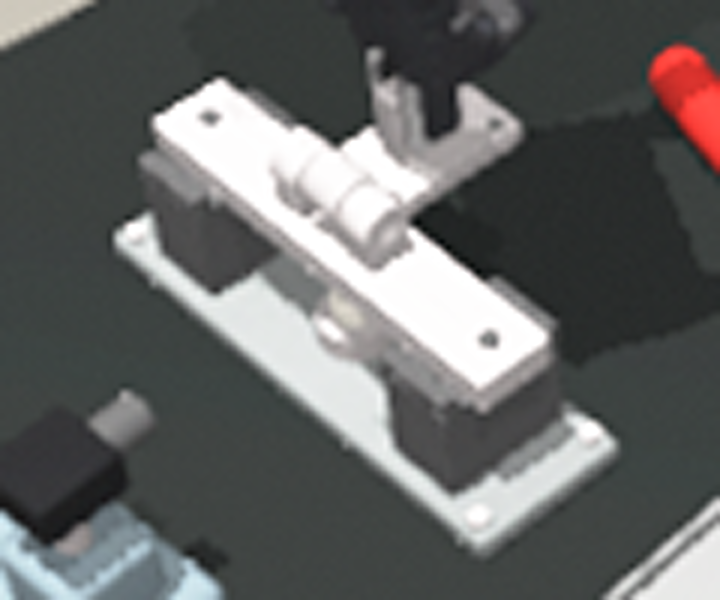

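The scene view shows the leaf's knuckle in the gap, in line with the bar's knuckles and a little high. My estimate is 1.8 mm, so I'll lower it by that.

Emit:
send_rows(moves="0 0 0 0 0 0.18 -1;0 0 0 0 0 0 -1;0 0 0 0 0 0 -1;0 0 0 0 0 0 -1;0 0 0 0 0 0 -1;0 0 0 0 0 0 -1;0 0 0 0 0 0 -1")

```text
time_s: 19.95
eef_pos: [0.548, -0.2341, 0.1222]
tcp_rot: [[-0.998, -0.069, -0.0], [-0.069, 0.998, 0.0], [0.0, 0.0, -1.0]]
wrist_force: [-1.2, 0.5, -1.5]
opening: 0.0108
finger_force: 78.3
```

```bash
python3 e.py; python3 -c "
from h import *
arm.capture('scene')
for n in('bar_eye','leaf_hole','bar'): print(n,[(np.round(d['point'],1),round(d['score'],2)) for d in arm.landmark_of('scene',n)[:2]])
print(proj('scene',[.5887,-.231,.094]),proj('scene',[.5887,-.231,.097]),proj('scene',[.5887,-.231,.06]))"
```

```text
[ 0.548  -0.2341  0.1222] [-0.  0. -1.] [-1.2173  0.5148 -1.5052] 78.33613514900208
err tool cm [-0.0114 -0.0067 -0.0233]
bar_eye [(array([186.1, 133.2]), 0.61)]
leaf_hole [(array([225.9, 307.3]), 0.71), (array([176.8, 256.9]), 0.61)]
bar [(array([187.7, 138.1]), 0.69)]
[186.08562781 131.65736181] [185.94068127 130.73427198] [187.68368276 141.83455029]
```

```bash
python3 -c "
from rig import arm
print(arm.finish_job())"
```

```text
the job is handed in; nothing more can be done
None
```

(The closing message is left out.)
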